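Set and lock the pot hold-down on the repotting stand

TASK

The grey oblong pot stands loose under the hold-down of the repotting stand. Loosen the hold-down's lock ring, turn the black knob on top to wind the rubber foot down until it bears snugly on the pot's rim, without forcing it or shifting the pot, then do the lock ring up firmly again, without overtightening it, and let go. Leave the other things on the table as they are.

Things in the scene. Friction and masses are not known exactly. Their poses are not given: they have to be found in the camera images.
- knob_grip (a point): Middle of the black fluted knob, the topmost part of the hold-down, on its upright axis, half-way up the knob. The knob is a disc 36 mm across and 20 mm tall; it turns in place (does not rise or sink), its lower face 22 mm above the top face of the tight lock ring.
- adjuster: Knob, stem and collar in one piece, z up along the axis. Clockwise seen from above winds the foot down, 1.9 mm per radian. Ring loose, it turns at about 0.12 N m; ring tight, its collar is clamped. Once the foot bears, the torque is higher than in free turning by about 0.0019 N m per newton under the foot, whether read while turning or each time at rest after a step.
- ring_grip (a point): Middle of the knurled steel lock ring, on the same axis, half-way up the ring: a disc 52 mm across and 12 mm tall, below the knob. Nothing but stem and knob stands higher than the ring's underside within 150 mm.
- lock_ring: The same lock ring; origin on the axis at its underside, z up. Counter-clockwise seen from above loosens it and lifts it 1.9 mm per radian, clockwise tightens it. It starts tight, though less than firm: breaking it loose takes up to 0.4 N m, 0.8 rad frees it fully, and it can go 2.5 rad. Loose, it turns at about 0.08 N m.
- washer: White nylon washer, 46 mm across, 4 mm thick, under the ring; origin under its centre. Once the ring touches it the clamping force grows about 90 N per radian. Firm is 40 N or more: about 0.5 N m on the ring while turning; 0.75 N m gives about 60 N; over 110 N (1.3 N m) is overtightened. Read at rest after a step the torque can be 0.3 to 0.5 N m lower.
- holddown: The hold-down's steel arm, 24 mm wide, 16 mm thick, from the spindle to the pillar 55 mm away along its +y; origin on the knob's axis at the arm's underside. A fixed brass bush, 43 mm across, stands on the arm under the washer; the arm's top is 24 mm below the lock ring's underside. The arm's height on the pillar differs a few mm each time.
- foot: Black rubber foot, 18 mm across, 10 mm tall, on the lower end of the spindle, which does not turn; origin at the centre of its underside. It starts 1.5 mm or more above the pot's rim. Once it touches, the force grows about 60 N per radian of the knob. Snug is 15 to 70 N, best about 40 N; over 70 N the rim chips. Left alone with the ring loose, it backs off to about 60 N.
- pot: Loose oblong grey ceramic bonsai pot, 170 by 120 mm over its flat 20 mm wide rim and about 70 mm tall (hand-made, so a mm or two off), about 1 kg, standing on the turntable; origin at the centre of its underside, long side along its x. The foot stands over the middle of its rim on its +y side.
- stand: The repotting stand: a round aluminium turntable plate 280 mm across, its top 42 mm above the table; it does not turn here. Origin at the centre of its underside, on the table. On its +y side, 105 mm from the centre, stands the 20 mm pillar that carries the hold-down arm; the pillar ends below the lock ring.
- wire_coil: Bystander: small coil of copper wire, 52 mm across, 12 mm tall, lying on the turntable beside the pot. Origin under its centre.
- dome: Bystander: round clear plastic humidity dome, 148 mm across, 108 mm tall. Origin under its centre.
- saucer: Bystander: orange silicone plant saucer, 150 mm across, 22 mm tall. Origin under its centre.
- scoop: Bystander: stainless steel potting scoop, 220 mm long, 68 mm wide. Origin about its middle, on the table.
- root_brush: Bystander: wooden hand brush lying down. Origin about its middle, on the table.
- root_hook: Bystander: root hook with a wooden handle, 230 mm long. Origin on the table where the handle ends and the steel begins.
- small_pot: Bystander: small terracotta pot, 76 mm across, 70 mm tall. Origin under its centre.

How it is judged:
By the outcome, as a careful person would: the job done as asked, in the order asked, and still so for the second after the job is handed in, with the robot touching nothing.
It also fails if it takes over 72 s, if anything falls off the work surface, if the arm or the gripper's body presses on something with over 40 N, if the wrist force passes 120 N, or if a joint passes its speed limit or range.

ROBOT

A 6-joint arm with a two-finger parallel gripper is mounted at the origin on the work surface. World frame = base frame: x ahead of the robot, y to its left, z up, the work surface at z = 0. Lengths are in m, angles in rad, forces in N, time in s.
With the tool pointing down it reaches from about 0.35 to 0.975 m from the base axis. Payload 4.9 kg.
Tool frame: the origin (TCP) lies at the very end of the fingers, on their centre line; the grasp point (between the pads) lies 19 mm behind it; x points along the fingers, z is the direction in which the jaws open and shut, and the axes are right-handed (so a half turn about x gives the same grasp; the last joint's range is limited). The gripper opens to 85 mm and grips with 20 to 120 N. Pads are 22 mm wide; open, the fingers measure 114 mm over their backs; the gripper's body (76 mm by 85 mm) begins 54 mm behind the grasp point. The pads swing forward as they close: fully open they stand 13 mm farther back than shut.
Start: joints at [-1.222, 0.053, 1.613, -0, 1.476, -0.119], TCP at [0.282, -0.558, 0.231] pointing down, gripper open.
Joint ranges: [-3.01, 3.01], [-1.01, 2.22], [0.06, 2.58], [-1.02, 4.17], [0.09, 2.62], [-3.14, 3.14]. Speed limits (rad/s): [2.57, 2.57, 3.14, 3.14, 3.14, 3.14].

INTERFACE

Orientations are given as a unit quaternion [w, x, y, z].
In Python, from plant import manip, vision, job gives the robot as it stands.
- The arm moves only by the tool servo_tool, never from a script. Its arguments are lists of equal length, an entry for each row: "twist": the turn, a rotation vector about the world's x, y, z in rad, a list of three; "xyz": the shift along the world's x, y, z in cm, a list of three; "fingers": the opening, from 0 (shut) to 1 (fully open). In form: {"twist": [[wx, wy, wz], ...], "xyz": [[x, y, z], ...], "fingers": [fingers, ...]}. A call has 1 to 8 rows; each row shifts and turns the commanded pose from where the row before left it; what a row does not reach is not made up. A row lasts 1/8 s, in which the tool goes at most 62.5 mm and 10.7 degrees, less where a joint would pass 70% of its speed; a pose out of reach is approached as far as the arm can. A call with a gripper value outside its range is refused whole. The fingers move at their own pace and stop on an object; the grip force is fixed at half the most. Time passes only in rows, so rows that do not move let the fingers close. It gives the time, the measured TCP pose, the force and the opening at its end, in the units of the state.
- manip.state(): the state, without advancing time (a new reading comes with each control period).
- vision.grab_frame(name): name is "scene" or "top" or "wrist"; returns the picture (420x560x3 uint8, red, green, blue); there is no depth.
- vision.get_calibration(name): a dict with "camera_matrix" (3x3 intrinsics, pixels), "origin" and "orientation" of the camera in the world; the wrist camera has in their place "mount" (4x4, takes a point from camera to tool coordinates, whose origin is the TCP and whose axes are the tool frame's). Camera axes: x right, y up, looking along -z (the intrinsics and any distortion apply to the point x, -y, -z); pixel columns grow to the right and rows downward; lengths in m; the calibration is good to about 2 mm. A picture is of the moment at which its call begins: read the wrist's pose just before it. get_calibration takes no time and is no camera call.
- job.job_done(): hands the job in, once; it reports no verdict.
Trained networks look in the newest picture that a camera, given by its name, has taken for a name from the list of things; names that differ only in an ending like _2 or _b are one class to them, and where a whole thing is asked for, a point or a joint stands for the part that bears it (a point fixed in the world has none). Each returns a list of dicts, best first, with "score" (0 to 1); they miss things now and then, are a little off and sometimes report something else, mostly with a low value. They report only what shows in the picture. A call takes as long as a camera call.
- vision.spot_in(camera, label): "extent" ([centre column, centre row, width, height] in pixels, round what is visible of it).
The state is a dict: "time": time; "joint_pos": joint angles; "joint_vel": joint speeds; "joint_efforts": joint torques, N m; "tool_pos": TCP position; "tool_rot": TCP orientation; "contact_force": force on the tool from outside, world axes, zero at the start; "ft_torque": the same for the moment, N m; "gripper_width": opening from 0.0 (shut) to 1.0 (fully open).
Only numpy, scipy, OpenCV 4.12 (cv2) and the standard library are available. Lean on these libraries where they do the work, as an engineer would, in place of code of your own. Each camera call takes 0.05 s, during which the arm holds its last target.

## Working session

There is one attempt and no reset: what is moved stays moved. The work goes in short steps, Python scripts to look and compute and a tool call to move; the robot and the scene stay as the last step left them, time stands still between calls to the robot, and variables do not carry over. Pictures are saved under pics/ and viewed, and the job is handed in when it is done.

Besides the shell and the picture viewer there is one more tool, called after "Request:" by a JSON object that holds its "method" and its "body". servo_tool: Moves the arm, as the interface text tells. Its arguments: {"type":"object","properties":{"twist":{"type":"array","items":{"type":"array","items":{"type":"number"}}},"xyz":{"type":"array","items":{"type":"array","items":{"type":"number"}}},"fingers":{"type":"array","items":{"type":"number"}}},"required":["twist","xyz","fingers"]}

```bash
ls; mkdir -p pics; python3 - <<'E'
from plant import manip, vision, job
import cv2
print(manip.state())
for n in ("scene","top","wrist"):
    im=vision.grab_frame(n); cv2.imwrite(f"pics/{n}0.png",im[:,:,::-1])
    print(n,vision.get_calibration(n))
    if n!="wrist":
        for l in ("knob_grip","lock_ring","pot","stand"):
            print(n,l,vision.spot_in(n,l)[:2])
print(manip.state()["time"])
E
```

```text
pics
{'time': 0.0, 'joint_pos': array([-1.22196716e+00,  5.33589892e-02,  1.61427615e+00, -6.57939999e-06,
        1.47599494e+00, -1.18985622e-01]), 'joint_vel': array([7.90274625e-04, 2.93506864e-04, 8.59723191e-04, 6.42685108e-04,
       1.03915391e-03, 6.28401812e-06]), 'joint_efforts': array([-4.98311729e-04, -3.93678367e+01, -3.70177746e+01, -1.57986365e-04,
        7.19801828e-03, -4.77651071e-06]), 'tool_pos': array([ 0.28163091, -0.55726266,  0.23007236]), 'tool_rot': array([ 0.60170818,  0.37093934,  0.60283986, -0.37004779]), 'contact_force': array([ 1.00937107,  0.40410587, -0.46269633]), 'ft_torque': array([ 0.01299533, -0.00572724,  0.00187955]), 'gripper_width': 1.0013039740104956}
scene {'camera_matrix': array([[463.02004908,   0.        , 281.92215169],
       [  0.        , 463.02004908, 211.61933232],
       [  0.        ,   0.        ,   1.        ]]), 'origin': array([1.05414508, 0.63085509, 1.08418889]), 'orientation': array([0.32712371, 0.12405736, 0.33282952, 0.87568508])}
scene knob_grip [{'extent': [248.1, 195.5, 14.2, 16.2], 'score': 0.47}]
scene lock_ring 
[... 712 characters left out ...]
181.6, 23.7, 18.3], 'score': 0.47}]
top pot [{'extent': [320.9, 197.7, 73.9, 74.2], 'score': 0.69}]
top stand [{'extent': [318.4, 202.9, 98.9, 97.9], 'score': 0.66}]
wrist {'camera_matrix': array([[318.25702841,   0.        , 284.73344111],
       [  0.        , 318.25702841, 211.56522248],
       [  0.        ,   0.        ,   1.        ]]), 'mount': array([[-5.25603446e-04,  2.69129845e-01, -9.63103759e-01,
        -1.42245103e-01],
       [ 7.26425595e-05,  9.63103900e-01,  2.69129845e-01,
         6.85792504e-02],
       [ 9.99999859e-01,  7.14932518e-05, -5.25761009e-04,
         8.90727159e-04],
       [ 0.00000000e+00,  0.00000000e+00,  0.00000000e+00,
         1.00000000e+00]])}
0.55
```

View pics/scene0.png

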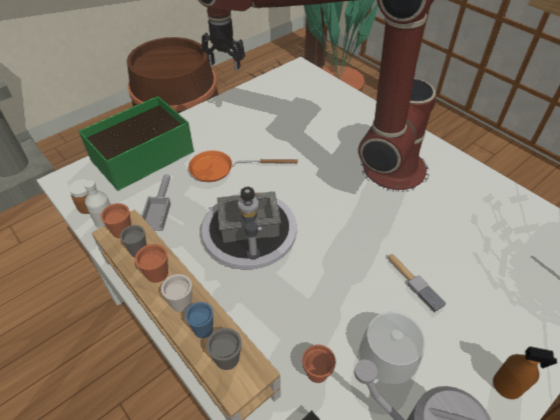

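View pics/top0.png

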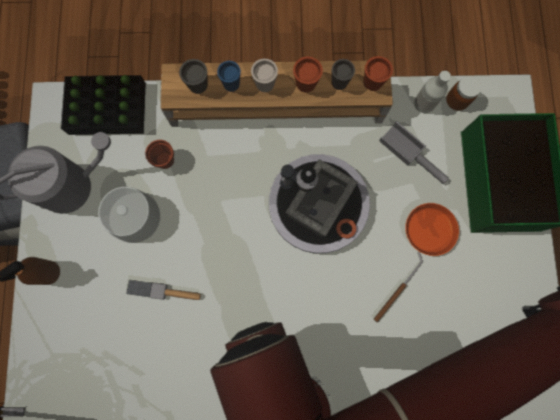

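```bash
cat > h.py <<'E'
import numpy as np, cv2
from scipy.spatial.transform import Rotation as R
from plant import manip, vision
def rot(q): return R.from_quat([q[1],q[2],q[3],q[0]])
def cam(n,st=None):
    c=vision.get_calibration(n); K=c["camera_matrix"]
    if n=="wrist":
        M=c["mount"]; Rt=rot(st["tool_rot"]).as_matrix()
        return K,Rt@M[:3,:3],Rt@M[:3,3]+st["tool_pos"]
    return K,rot(c["orientation"]).as_matrix(),np.array(c["origin"])
def ray(C,u,v):
    K,Rm,o=C
    d=Rm@np.array([(u-K[0,2])/K[0,0],-(v-K[1,2])/K[1,1],-1]); return o,d/np.linalg.norm(d)
def proj(C,p):
    K,Rm,o=C; q=Rm.T@(np.array(p)-o); return K[0,2]+K[0,0]*q[0]/-q[2],K[1,2]+K[1,1]*-q[1]/-q[2]
def tri(rs):
    A=0;b=0
    for o,d in rs:
        P=np.eye(3)-np.outer(d,d);A=A+P;b=b+P@o
    return np.linalg.solve(A,b)
def atz(r,z):
    o,d=r; return o+d*(z-o[2])/d[2]
E
python3 - <<'E'
from h import *
a=cam("scene");b=cam("top")
print(tri([ray(a,248.1,195.5),ray(b,306.4,173.2)]))
print(atz(ray(b,318.4,202.9),0.04),atz(ray(a,247.5,234.9),.04))
for n in("scene","top"):
    im=cv2.imread(f"pics/{n}0.png")
    x,y=(185,150) if n=="scene" else (260,140)
    cv2.imwrite(f"pics/{n}0c.png",cv2.resize(im[y:y+120,x:x+120],None,fx=5,fy=5,interpolation=cv2.INTER_CUBIC))
E
```

```text
[ 0.58505328 -0.04563416  0.22587334]
[ 0.55403908 -0.09152428  0.04      ] [ 0.58056265 -0.06716084  0.04      ]
```

View pics/scene0c.png

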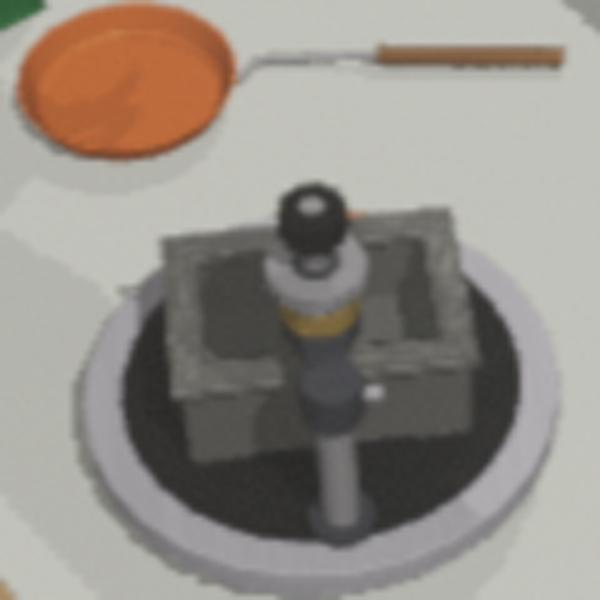

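View pics/top0c.png

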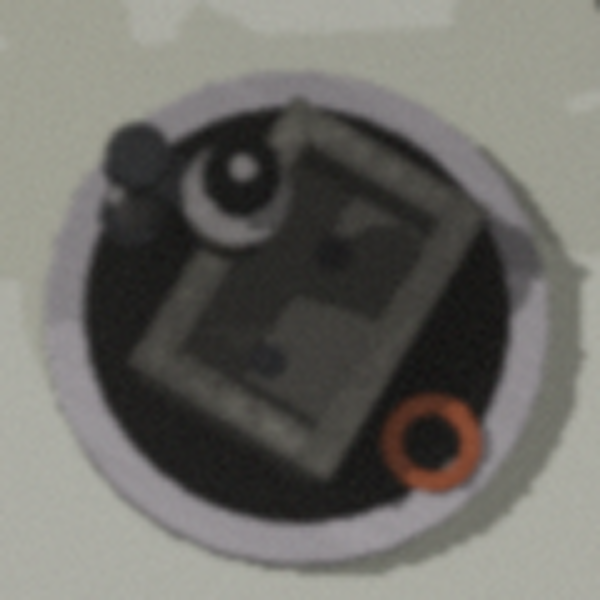

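View pics/wrist0.png

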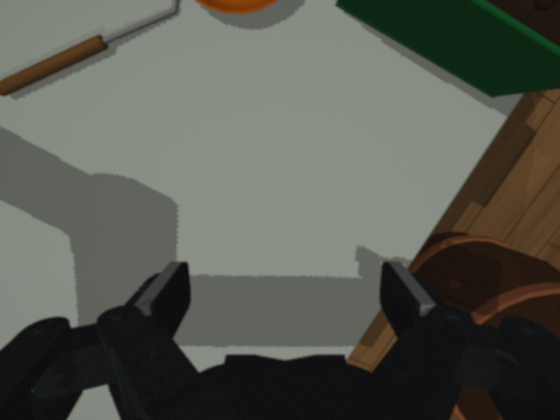

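```bash
python3 - <<'E'
from h import *
a=cam("scene");b=cam("top")
st=manip.state()
print(rot(st["tool_rot"]).as_matrix().round(3))
def both(p,q):
    P=tri([ray(a,*p),ray(b,*q)]); print(P, np.subtract(proj(a,P),p),np.subtract(proj(b,P),q)); return P
both((247.4,191.4),(308.5,173.4)) # knob top
both((248.2,203.2),(307.8,178.2)) # ring
P=both((251.3,228),(287.6,170.5)) # pillar top
print(atz(ray(b,319.5,203.2),.042))
print(ray(b,278,214),ray(a,282,211))
E
```

```text
[[ 0.     0.893  0.451]
 [ 0.     0.451 -0.893]
 [-1.     0.     0.   ]]
[ 0.5822587  -0.05030916  0.23518246] [-0.62920166 -0.1729919 ] [-0.51981465  0.48857814]
[ 0.58256038 -0.05137017  0.19025368] [-0.78978063 -0.21216816] [-0.6457626   0.60140627]
[ 0.61273068 -0.00338674  0.15590038] [-0.88069811 -0.22332801] [-0.68839151  0.63576727]
[ 0.5527159  -0.09432564  0.042     ]
(array([0.29554721, 0.02781951, 1.25197695]), array([ 0.18589383, -0.00601383, -0.98255143])) (array([1.05414508, 0.63085509, 1.08418889]), array([-0.43580565, -0.50238779, -0.74677972]))
```

Request:
{"method": "servo_tool", "body": {"twist": [[0,0,0],[0,0,0],[0,0,0],[0,0,0],[0,0,0],[0,0,0],[0,0,0],[0,0,0]], "xyz": [[0,0,6],[1,2,2],[3,5,0],[3,5,0],[3,5,0],[3,5,0],[3,5,0],[3,5,0]], "fingers": [1,1,1,1,1,1,1,1]}}

```text
time: 1.55
tool_pos: [0.4724, -0.2354, 0.3113]
tool_rot: [0.603, 0.37, 0.602, -0.37]
contact_force: [1.4, -0.3, -0.3]
gripper_width: 0.995
```

Request:
{"method": "servo_tool", "body": {"twist": [[0,0,0],[0,0,0],[0,0,0],[0,0,0],[0,0,0]], "xyz": [[3,5,0],[3,5,0],[3,5,0],[2,3.6,0],[0,0,0]], "fingers": [1,1,1,1,1]}}

```text
time: 2.17
tool_pos: [0.5822, -0.0489, 0.3109]
tool_rot: [0.603, 0.369, 0.603, -0.369]
contact_force: [-0.6, -0.4, -0.0]
gripper_width: 1.001
```

```bash
cat > look.py <<'E'
import sys
from h import *
st=manip.state(); im=vision.grab_frame("wrist"); cv2.imwrite(f"pics/{sys.argv[1]}.png",im[:,:,::-1])
import pickle; pickle.dump(st,open(f"pics/{sys.argv[1]}.pkl","wb"))
print(st)
C=cam("wrist",st)
for p in [(.5825,-.051,.235),(.5825,-.051,.193)]: print(proj(C,p))
for l in ("knob_grip","lock_ring"): print(l,vision.spot_in("wrist",l)[:2])
E
python3 look.py w1
```

```text
{'time': 2.175, 'joint_pos': array([-2.11357623e-01, -7.84028529e-02,  1.61162809e+00,  3.87609873e-04,
        1.60903926e+00,  8.87070304e-01]), 'joint_vel': array([-0.05375184, -0.01706195,  0.0163777 , -0.02442758,  0.0070558 ,
       -0.01801307]), 'joint_efforts': array([  1.38172187, -34.23748255, -38.28997135,   0.20275021,
        -0.05110649,   0.11707705]), 'tool_pos': array([ 0.58217356, -0.04891294,  0.31086697]), 'tool_rot': array([ 0.60284937,  0.36916774,  0.60338836, -0.3690668 ]), 'contact_force': array([-0.63137483, -0.44223647, -0.0220075 ]), 'ft_torque': array([0.01132281, 0.04389128, 0.00239303]), 'gripper_width': 1.0007782293439274}
(np.float64(286.1951895234081), np.float64(222.6435593366554))
(np.float64(285.98544059769137), np.float64(207.59907870188835))
knob_grip [{'extent': [288.6, 220.6, 52.7, 54.2], 'score': 0.58}, {'extent': [472.8, 309.9, 63.7, 36.8], 'score': 0.41}]
lock_ring [{'extent': [288.8, 199.4, 61.2, 50.3], 'score': 0.6}]
```

View pics/w1.png

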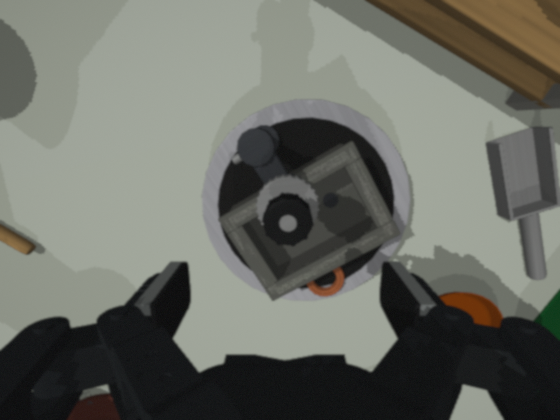

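Request:
{"method": "servo_tool", "body": {"twist": [[0,0,0],[0,0,0],[0,0,0],[0,0,0]], "xyz": [[2.2,-4.5,0],[2.3,-4.4,0],[0,0,0],[0,0,0]], "fingers": [1,1,1,1]}}

```text
time: 2.82
tool_pos: [0.6261, -0.1416, 0.3112]
tool_rot: [0.602, 0.371, 0.602, -0.371]
contact_force: [0.1, 1.1, -0.4]
gripper_width: 1.005
```

```bash
python3 look.py w2
```

```text
{'time': 2.825, 'joint_pos': array([-3.38337645e-01,  5.80584215e-02,  1.47561014e+00,  2.98844472e-04,
        1.60857878e+00,  7.66527944e-01]), 'joint_vel': array([ 0.02337813, -0.01595262,  0.00655097, -0.00230334, -0.00267613,
       -0.00092336]), 'joint_efforts': array([-7.98261389e-01, -3.98091924e+01, -3.80386698e+01, -3.71103105e-02,
       -2.41318223e-02, -1.53214172e-03]), 'tool_pos': array([ 0.62610085, -0.14155675,  0.3111866 ]), 'tool_rot': array([ 0.60167836,  0.37111174,  0.60217559, -0.37100375]), 'contact_force': array([ 0.08927167,  1.11153522, -0.39036983]), 'ft_torque': array([ 0.00226608, -0.03581852, -0.01735741]), 'gripper_width': 1.0049553827348903}
(np.float64(143.35278490778808), np.float64(219.32395734593564))
(np.float64(164.63318432935336), np.float64(204.76282951581862))
knob_grip [{'extent': [146.6, 218.2, 62.2, 54.2], 'score': 0.68}]
lock_ring [{'extent': [168.6, 201.7, 59.7, 64.2], 'score': 0.92}]
```

Request:
{"method": "servo_tool", "body": {"twist": [[0,0,0],[0,0,0],[0,0,0],[0,0,0],[0,0,0],[0,0,0]], "xyz": [[-2.2,4.5,0],[-2.3,4.4,0],[-2.2,4.5,0],[-2.3,4.4,0],[0,0,0],[0,0,0]], "fingers": [1,1,1,1,1,1]}}

```text
time: 3.72
tool_pos: [0.5367, 0.0374, 0.3117]
tool_rot: [0.603, 0.37, 0.602, -0.37]
contact_force: [0.4, -1.2, -0.2]
gripper_width: 1.001
```

```bash
python3 look.py w3; python3 - <<'E'
import cv2
for n in ("w1","w2","w3"):
    im=cv2.imread(f"pics/{n}.png"); x={"w1":180,"w2":50,"w3":310}[n]
    cv2.imwrite(f"pics/{n}c.png",cv2.resize(im[120:280,x:x+200],None,fx=4,fy=4,interpolation=cv2.INTER_CUBIC)[:600])
E
```

```text
{'time': 3.725, 'joint_pos': array([-6.85758458e-02, -1.91851790e-01,  1.71311834e+00, -4.31965659e-04,
        1.61930615e+00,  1.03338100e+00]), 'joint_vel': array([-0.02453262,  0.01964899, -0.01033807,  0.00330116,  0.00038717,
        0.00104582]), 'joint_efforts': array([ 7.97151346e-01, -3.02040052e+01, -3.78890884e+01,  3.60535516e-02,
        2.13063910e-02,  1.45616708e-03]), 'tool_pos': array([0.53669412, 0.03739188, 0.31169016]), 'tool_rot': array([ 0.60285017,  0.3702238 ,  0.60206973, -0.37015949]), 'contact_force': array([ 0.4010578 , -1.17686914, -0.19811624]), 'ft_torque': array([ 0.02962099,  0.04197877, -0.05474758]), 'gripper_width': 1.0008140607324538}
(np.float64(421.4580176482487), np.float64(220.24764908078703))
(np.float64(400.87564308015385), np.float64(205.63652721656055))
knob_grip [{'extent': [421.9, 217.5, 58.3, 55.0], 'score': 0.6}]
lock_ring [{'extent': [402.7, 203.3, 62.6, 58.5], 'score': 0.7}]
```

View pics/w2c.png

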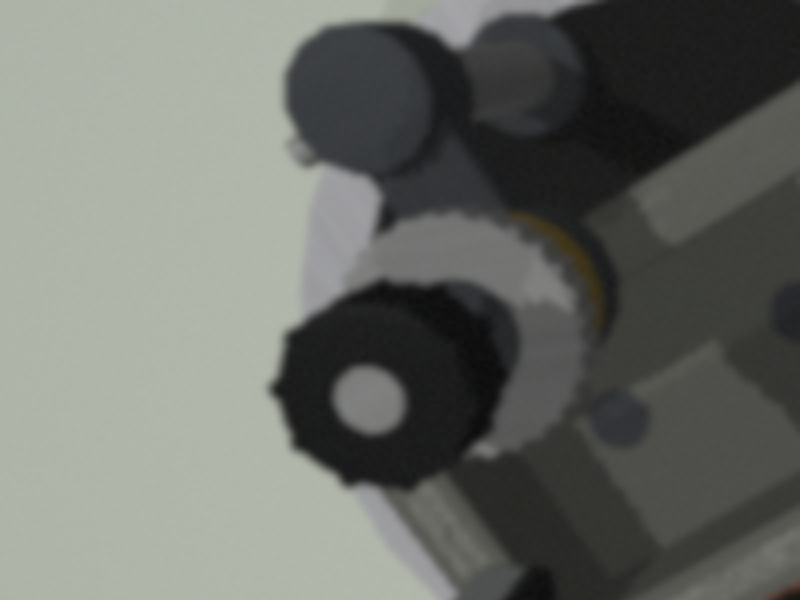

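View pics/w3c.png

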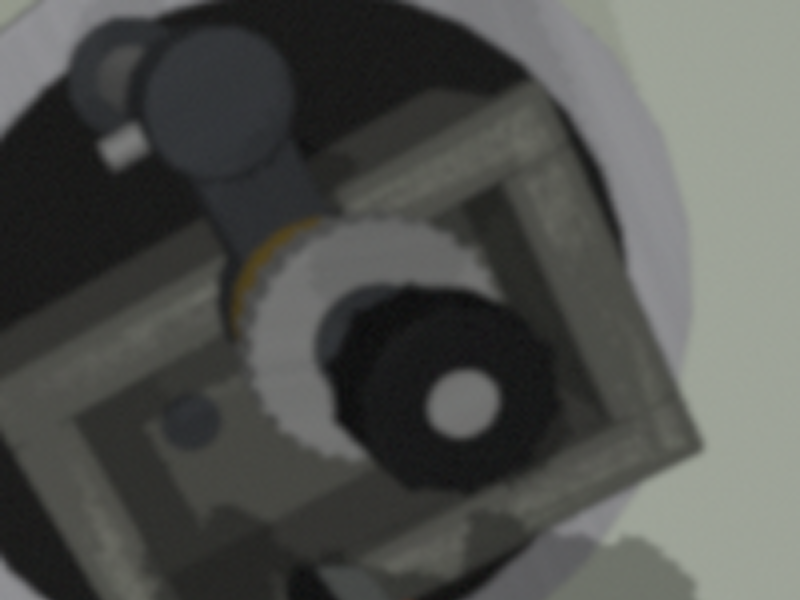

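View pics/w1c.png

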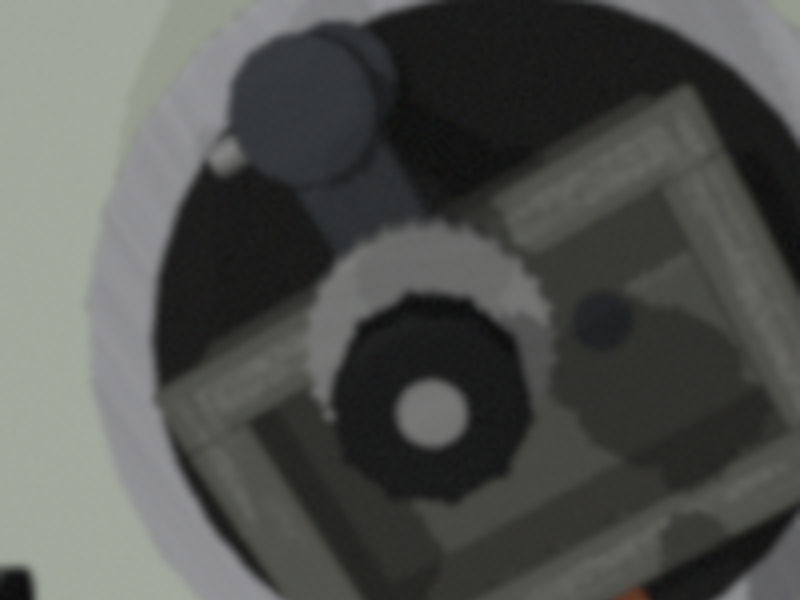

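```bash
python3 - <<'E'
from h import *
import pickle
C=[cam("wrist",pickle.load(open(f"pics/{n}.pkl","rb"))) for n in("w1","w2","w3")]
a=cam("scene");b=cam("top")
for nm,px,s,t in (("knobtop",[(288,223.25),(142.5,220),(425.75,220.75)],(247.4,191.4),(308.5,173.4)),("ringtop",[(287.6,206),(166.25,203.2),(401.6,204.5)],(248.2,203.2),(307.8,178.2))):
    rs=[ray(c,*p) for c,p in zip(C,px)]
    P=tri(rs);print(nm,P,[np.subtract(proj(c,P),p).round(1) for c,p in zip(C,px)])
    print(tri(rs[1:]), tri(rs+[ray(a,*s),ray(b,*t)]))
# extents of ring in w: 
E
```

```text
knobtop [ 0.58380417 -0.05173887  0.23907756] [array([-0.,  0.]), array([ 0. , -0.1]), array([0. , 0.1])]
[ 0.58379351 -0.05174303  0.23908177] [ 0.58273425 -0.05126984  0.23624888]
ringtop [ 0.58383052 -0.05159072  0.19169856] [array([-0.3,  0.2]), array([0.2, 0.1]), array([ 0.2, -0.3])]
[ 0.58370597 -0.05150057  0.19170929] [ 0.58316806 -0.05154664  0.19041585]
```

```bash
python3 - <<'E'
from h import *
import pickle
C=[cam("wrist",pickle.load(open(f"pics/{n}.pkl","rb"))) for n in("w1","w2","w3")]
px=[(255.75,147.5),(140,145),(365,145.5)]
print(tri([ray(c,*p) for c,p in zip(C,px)]))
print(manip.state()["ft_torque"],manip.state()["tool_pos"])
E
```

```text
[ 0.6130628  -0.00531226  0.16540076]
[-0.04166167  0.02000025  0.0086453 ] [0.53710267 0.0363794  0.31119486]
```

Request:
{"method": "servo_tool", "body": {"twist": [[0,0,0],[0,0,0],[0,0,0],[0,0,0],[0,0,0],[0,0,0],[0,0,0]], "xyz": [[2.3,-4.4,0],[2.4,-4.5,0],[0,0,0],[0,0,-4],[0,0,-4],[0,0,0],[0,0,0]], "fingers": [1,1,1,1,1,1,1]}}

```text
time: 4.75
tool_pos: [0.5844, -0.0519, 0.233]
tool_rot: [0.603, 0.371, 0.602, -0.37]
contact_force: [-0.1, 0.5, 0.3]
gripper_width: 1.0
```

```bash
python3 look.py w4
```

```text
{'time': 4.75, 'joint_pos': array([-2.15368720e-01, -3.98293053e-02,  1.70305362e+00,  1.32538362e-04,
        1.47652482e+00,  8.87658830e-01]), 'joint_vel': array([-0.00093313, -0.01472637, -0.02965966, -0.00026875, -0.00377641,
       -0.00278854]), 'joint_efforts': array([-4.29185748e-02, -3.36806130e+01, -3.53378320e+01, -3.18512525e-05,
        3.25479114e-02,  1.33424826e-03]), 'tool_pos': array([ 0.58441987, -0.05185611,  0.23297919]), 'tool_rot': array([ 0.60286306,  0.3707704 ,  0.60166324, -0.37025233]), 'contact_force': array([-0.09314498,  0.53774828,  0.32581351]), 'ft_torque': array([-0.00609313,  0.01193556,  0.01995406]), 'gripper_width': 1.0002216627234448}
(np.float64(279.36241802231814), np.float64(272.7677406050064))
(np.float64(280.37177346507707), np.float64(241.6101773098084))
knob_grip [{'extent': [282.4, 265.9, 75.9, 80.2], 'score': 0.91}]
lock_ring [{'extent': [283.9, 227.9, 85.2, 64.5], 'score': 0.94}]
```

View pics/w4.png

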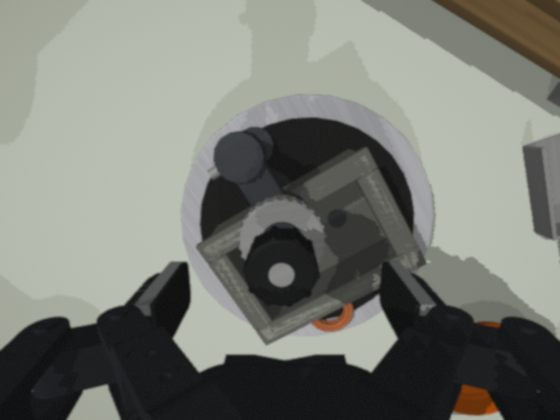

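Request:
{"method": "servo_tool", "body": {"twist": [[0,0,0],[0,0,0],[0,0,0],[0,0,0]], "xyz": [[-0.06,0.07,-2],[0,0,-2.5],[0,0,-1.6],[0,0,0]], "fingers": [1,1,1,1]}}

```text
time: 5.4
tool_pos: [0.5826, -0.051, 0.1689]
tool_rot: [0.602, 0.37, 0.603, -0.371]
contact_force: [0.2, 0.0, -0.5]
gripper_width: 1.002
```

```bash
python3 look.py w5
```

```text
{'time': 5.4, 'joint_pos': array([-2.14523515e-01,  5.54011429e-03,  1.76710282e+00, -1.81158824e-05,
        1.37123254e+00,  8.88502720e-01]), 'joint_vel': array([ 0.0012291 , -0.0135311 , -0.02599291,  0.0008362 ,  0.01263753,
        0.00264507]), 'joint_efforts': array([-1.17521014e-02, -3.53631234e+01, -3.51554847e+01, -2.52287973e-03,
       -7.08450330e-02, -2.20001957e-04]), 'tool_pos': array([ 0.58255496, -0.05098914,  0.16886507]), 'tool_rot': array([ 0.60150659,  0.37023329,  0.60302584, -0.37077887]), 'contact_force': array([ 0.20588019,  0.0444444 , -0.50121509]), 'ft_torque': array([-0.06196097,  0.01958067,  0.01452268]), 'gripper_width': 1.001625931603334}
(np.float64(281.1098540664236), np.float64(370.09791343196275))
(np.float64(282.3087334833801), np.float64(294.24969785888754))
knob_grip [{'extent': [284.2, 321.4, 124.7, 77.2], 'score': 0.81}]
lock_ring [{'extent': [285.1, 275.8, 129.9, 94.9], 'score': 0.98}, {'extent': [359.0, 358.4, 20.3, 17.1], 'score': 0.48}]
```

View pics/w5.png

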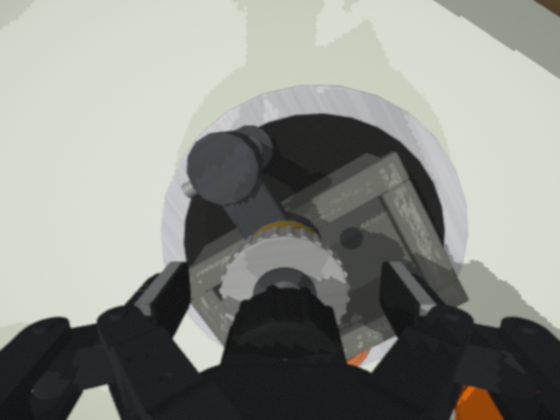

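Request:
{"method": "servo_tool", "body": {"twist": [[0,0,0],[0,0,0],[0,0,0],[0,0,0],[0,0,0]], "xyz": [[0.07,0.03,0.2],[0,0,0],[0,0,0],[0,0,0],[0,0,0]], "fingers": [0.7,0.5,0.3,0.3,0.3]}}

```text
time: 6.18
tool_pos: [0.584, -0.05, 0.1738]
tool_rot: [0.602, 0.371, 0.603, -0.37]
contact_force: [-2.3, 2.3, 5.1]
gripper_width: 0.587
```

```bash
python3 - <<'E'
from h import *
for i in range(1):
    s=manip.state(); print({k:np.round(s[k],4) for k in s})
E
```

```text
{'time': np.float64(6.175), 'joint_pos': array([-0.2133,  0.0029,  1.7612,  0.0018,  1.3776,  0.8893]), 'joint_vel': array([ 0.0006,  0.0021,  0.0015, -0.0006, -0.0021,  0.0024]), 'joint_efforts': array([-1.24140e+00, -3.35217e+01, -3.46952e+01, -7.03100e-01,
       -1.00560e+00, -1.37000e-02]), 'tool_pos': array([ 0.584 , -0.05  ,  0.1738]), 'tool_rot': array([ 0.602 ,  0.371 ,  0.6026, -0.3699]), 'contact_force': array([-2.2993,  2.2724,  5.121 ]), 'ft_torque': array([ 0.7271,  0.5196, -0.0584]), 'gripper_width': np.float64(0.5866)}
```

Request:
{"method": "servo_tool", "body": {"twist": [[0,0,0.05],[0,0,0.05],[0,0,0.05],[0,0,0.05]], "xyz": [[0,0,0.01],[0,0,0.01],[0,0,0.01],[0,0,0.01]], "fingers": [0.3,0.3,0.3,0.3]}}

```text
time: 6.68
tool_pos: [0.5839, -0.0499, 0.1739]
tool_rot: [0.636, 0.309, 0.637, -0.307]
contact_force: [-2.8, 2.5, 3.8]
gripper_width: 0.587
```

```bash
cat > s.py <<'E'
from h import *
s=manip.state(); r=rot(s["tool_rot"]).as_matrix()
j=r[:,2]; print("t",round(s["time"],2),"pos",s["tool_pos"].round(4),"jaw",round(np.arctan2(j[1],j[0]),3),"F",s["contact_force"].round(1),"M",s["ft_torque"].round(3),"eff6",s["joint_efforts"][5].round(3),"j6",s["joint_pos"][5].round(3),"w",round(float(s["gripper_width"]),3))
E
python3 s.py
```

```text
t 6.67 pos [ 0.5839 -0.0499  0.1739] jaw -0.902 F [-2.8  2.5  3.8] M [ 0.655  0.519 -0.238] eff6 0.141 j6 0.688 w 0.587
```

Request:
{"method": "servo_tool", "body": {"twist": [[0,0,0.12],[0,0,0.12],[0,0,0.12],[0,0,0.12],[0,0,0.12],[0,0,0.12],[0,0,0.12],[0,0,0.12]], "xyz": [[0,0,0.025],[0,0,0.025],[0,0,0.025],[0,0,0.025],[0,0,0.02],[0,0,0.02],[0,0,0.02],[0,0,0.02]], "fingers": [0.3,0.3,0.3,0.3,0.3,0.3,0.3,0.3]}}

```text
time: 7.68
tool_pos: [0.583, -0.0495, 0.1754]
tool_rot: [0.706, -0.021, 0.708, 0.023]
contact_force: [-6.3, 5.2, 5.1]
gripper_width: 0.586
```

```bash
python3 s.py
```

```text
t 7.67 pos [ 0.583  -0.0495  0.1754] jaw 0.061 F [-6.3  5.2  5.1] M [ 0.688  1.02  -0.133] eff6 0.671 j6 -0.274 w 0.586
```

Request:
{"method": "servo_tool", "body": {"twist": [[0,0,0],[0,0,0],[0,0,0],[0,0,0.18],[0,0,0.18],[0,0,0.18],[0,0,0.18],[0,0,0]], "xyz": [[0,0,0],[0,0,0],[0,0,0],[0,0,1.5],[0,0,1.5],[0,0,0],[0,0,0],[0,0,0]], "fingers": [1,1,1,1,1,1,1,1]}}

```text
time: 8.68
tool_pos: [0.584, -0.051, 0.2045]
tool_rot: [0.655, -0.267, 0.655, 0.267]
contact_force: [-0.4, -0.2, -0.4]
gripper_width: 1.001
```

```bash
python3 s.py; python3 look.py w6 | tail -4
```

```text
t 8.68 pos [ 0.584  -0.051   0.2045] jaw 0.774 F [-0.4 -0.2 -0.4] M [ 0.038 -0.04  -0.009] eff6 -0.363 j6 -0.988 w 1.001
(np.float64(281.5423379628664), np.float64(296.6011351871788))
(np.float64(282.3551159321875), np.float64(254.15485151924412))
knob_grip [{'extent': [284.1, 291.9, 96.1, 98.9], 'score': 0.65}]
lock_ring [{'extent': [284.7, 242.6, 102.2, 75.6], 'score': 0.89}]
```

View pics/w6.png

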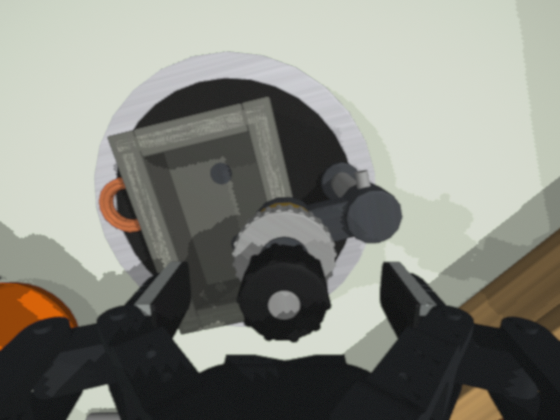

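Request:
{"method": "servo_tool", "body": {"twist": [[0,0,0],[0,0,0],[0,0,0],[0,0,0],[0,0,0],[0,0,0]], "xyz": [[0,0,0],[0,0,0],[0,0,0],[0,0,0],[0,0,0],[0,0,0]], "fingers": [0.7,0.5,0.3,0.1,0.1,0.1]}}

```text
time: 9.57
tool_pos: [0.5836, -0.0512, 0.2048]
tool_rot: [0.654, -0.268, 0.655, 0.268]
contact_force: [-5.3, -1.9, 2.8]
gripper_width: 0.401
```

```bash
python3 s.py
```

```text
t 9.57 pos [ 0.5836 -0.0512  0.2048] jaw 0.777 F [-5.3 -1.9  2.8] M [-0.414  0.724 -0.003] eff6 -0.013 j6 -0.991 w 0.401
```

Request:
{"method": "servo_tool", "body": {"twist": [[0,0,-0.08],[0,0,-0.08],[0,0,-0.08],[0,0,-0.08]], "xyz": [[-0.08,-0.03,0],[0,0,0],[0,0,0],[0,0,0]], "fingers": [0.1,0.1,0.1,0.1]}}

```text
time: 10.07
tool_pos: [0.5834, -0.0513, 0.2048]
tool_rot: [0.689, -0.16, 0.689, 0.159]
contact_force: [-3.2, -2.7, 2.3]
gripper_width: 0.403
```

```bash
python3 s.py
```

```text
t 10.07 pos [ 0.5834 -0.0513  0.2048] jaw 0.455 F [-3.2 -2.7  2.3] M [-0.377  0.428  0.138] eff6 -0.398 j6 -0.669 w 0.403
```

Request:
{"method": "servo_tool", "body": {"twist": [[0,0,-0.08],[0,0,-0.08]], "xyz": [[0,0,0],[0,0,0]], "fingers": [0.1,0.1]}}

```text
time: 10.32
tool_pos: [0.5833, -0.0513, 0.2048]
tool_rot: [0.7, -0.104, 0.699, 0.104]
contact_force: [-2.0, -1.7, 2.9]
gripper_width: 0.4
```

```bash
python3 s.py
```

```text
t 10.32 pos [ 0.5833 -0.0513  0.2048] jaw 0.295 F [-2.  -1.7  2.9] M [-0.26   0.486  0.117] eff6 -0.397 j6 -0.509 w 0.4
```

Request:
{"method": "servo_tool", "body": {"twist": [[0,0,-0.08],[0,0,-0.08]], "xyz": [[0,0,0],[0,0,0]], "fingers": [0.1,0.1]}}

```text
time: 10.58
tool_pos: [0.5832, -0.0513, 0.2048]
tool_rot: [0.706, -0.048, 0.705, 0.047]
contact_force: [-3.3, -1.4, 3.8]
gripper_width: 0.405
```

```bash
python3 s.py
```

```text
t 10.57 pos [ 0.5832 -0.0513  0.2048] jaw 0.135 F [-3.3 -1.4  3.8] M [-0.325  0.558  0.109] eff6 -0.397 j6 -0.349 w 0.405
```

Request:
{"method": "servo_tool", "body": {"twist": [[0,0,-0.08],[0,0,-0.08]], "xyz": [[0,0,0],[0,0,0]], "fingers": [0.1,0.1]}}

```text
time: 10.82
tool_pos: [0.583, -0.0513, 0.2048]
tool_rot: [0.707, 0.009, 0.707, -0.009]
contact_force: [-3.8, -1.9, 2.7]
gripper_width: 0.405
```

```bash
python3 s.py
```

```text
t 10.82 pos [ 0.583  -0.0513  0.2048] jaw -0.025 F [-3.8 -1.9  2.7] M [-0.239  0.554  0.117] eff6 -0.397 j6 -0.189 w 0.405
```

Request:
{"method": "servo_tool", "body": {"twist": [[0,0,-0.08],[0,0,-0.08]], "xyz": [[0,0,0],[0,0,0]], "fingers": [0.1,0.1]}}

```text
time: 11.08
tool_pos: [0.5829, -0.0513, 0.2048]
tool_rot: [0.704, 0.065, 0.704, -0.066]
contact_force: [-4.2, -1.8, 3.9]
gripper_width: 0.403
```

```bash
python3 s.py
```

```text
t 11.07 pos [ 0.5829 -0.0513  0.2048] jaw -0.185 F [-4.2 -1.8  3.9] M [-0.302  0.715  0.129] eff6 -0.396 j6 -0.029 w 0.403
```

Request:
{"method": "servo_tool", "body": {"twist": [[0,0,-0.08],[0,0,-0.08]], "xyz": [[0,0,0],[0,0,0]], "fingers": [0.1,0.1]}}

```text
time: 11.32
tool_pos: [0.5828, -0.0513, 0.2047]
tool_rot: [0.696, 0.121, 0.697, -0.122]
contact_force: [-5.3, -2.5, 4.4]
gripper_width: 0.404
```

```bash
python3 s.py
```

```text
t 11.32 pos [ 0.5828 -0.0513  0.2047] jaw -0.345 F [-5.3 -2.5  4.4] M [-0.272  0.759  0.164] eff6 -0.396 j6 0.131 w 0.404
```

Request:
{"method": "servo_tool", "body": {"twist": [[0,0,-0.08],[0,0,-0.08]], "xyz": [[0,0,0],[0,0,0]], "fingers": [0.1,0.1]}}

```text
time: 11.58
tool_pos: [0.5827, -0.0512, 0.2048]
tool_rot: [0.684, 0.177, 0.685, -0.177]
contact_force: [-5.1, -2.4, 3.4]
gripper_width: 0.4
```

```bash
python3 s.py
```

```text
t 11.57 pos [ 0.5827 -0.0512  0.2048] jaw -0.505 F [-5.1 -2.4  3.4] M [-0.215  0.764  0.095] eff6 -0.396 j6 0.291 w 0.4
```

```bash
cat > avg.py <<'E'
from h import *
import sys
n=int(sys.argv[1]) if len(sys.argv)>1 else 6
A=[]
for i in range(n):
    s=manip.state(); A.append(np.r_[s["ft_torque"],s["contact_force"],s["joint_efforts"][5]]); vision.grab_frame("wrist")
A=np.array(A); j=rot(s["tool_rot"]).as_matrix()[:,2]
print("t",round(s["time"],2),"jaw",round(np.arctan2(j[1],j[0]),3),"Mz",A[:,2].round(3),"mean",A[:,2].mean().round(4),"F",A[:,3:6].mean(0).round(1),"e6",A[:,6].round(3),"pos",s["tool_pos"].round(4),"w",round(float(s["gripper_width"]),3))
E
python3 avg.py 6
```

```text
t 11.82 jaw -0.503 Mz [ 0.095 -0.16  -0.163 -0.134 -0.08  -0.05 ] mean -0.0819 F [-5.4 -2.   4.2] e6 [-0.396  0.12   0.089 -0.074 -0.112 -0.119] pos [ 0.5827 -0.0512  0.2048] w 0.403
```

Request:
{"method": "servo_tool", "body": {"twist": [[0,0,-0.08],[0,0,-0.08]], "xyz": [[-0.08,-0.03,0],[0,0,0]], "fingers": [0.1,0.1]}}

```text
time: 12.12
tool_pos: [0.5825, -0.0512, 0.2048]
tool_rot: [0.669, 0.231, 0.668, -0.231]
contact_force: [-2.5, -0.1, 2.8]
gripper_width: 0.402
```

```bash
python3 avg.py 6
```

```text
t 12.38 jaw -0.662 Mz [ 0.132 -0.153 -0.105 -0.185 -0.127 -0.063] mean -0.0837 F [-2.3 -0.   3.3] e6 [-0.39   0.084  0.148 -0.035 -0.094 -0.082] pos [ 0.5825 -0.0512  0.2048] w 0.402
```

Request:
{"method": "servo_tool", "body": {"twist": [[0,0,-0.08]], "xyz": [[0,0,0]], "fingers": [0.1]}}

```text
time: 12.55
tool_pos: [0.5825, -0.0512, 0.2048]
tool_rot: [0.659, 0.257, 0.659, -0.257]
contact_force: [-1.8, 0.5, 4.4]
gripper_width: 0.408
```

```bash
python3 s.py
```

```text
t 12.55 pos [ 0.5825 -0.0512  0.2048] jaw -0.744 F [-1.8  0.5  4.4] M [0.118 0.443 0.146] eff6 -0.491 j6 0.529 w 0.408
```

Request:
{"method": "servo_tool", "body": {"twist": [[0,0,-0.08]], "xyz": [[0,0,0]], "fingers": [0.1]}}

```text
time: 12.68
tool_pos: [0.5824, -0.0511, 0.2048]
tool_rot: [0.648, 0.283, 0.648, -0.283]
contact_force: [-3.1, 0.5, 3.6]
gripper_width: 0.408
```

```bash
python3 s.py
```

```text
t 12.68 pos [ 0.5824 -0.0511  0.2048] jaw -0.824 F [-3.1  0.5  3.6] M [0.165 0.464 0.148] eff6 -0.371 j6 0.609 w 0.408
```

Request:
{"method": "servo_tool", "body": {"twist": [[0,0,-0.08]], "xyz": [[0,0,0]], "fingers": [0.1]}}

```text
time: 12.8
tool_pos: [0.5824, -0.0511, 0.2048]
tool_rot: [0.636, 0.309, 0.636, -0.309]
contact_force: [-2.4, -0.2, 4.6]
gripper_width: 0.406
```

```bash
python3 s.py
```

```text
t 12.8 pos [ 0.5824 -0.0511  0.2048] jaw -0.904 F [-2.4 -0.2  4.6] M [0.187 0.459 0.173] eff6 -0.361 j6 0.689 w 0.406
```

Request:
{"method": "servo_tool", "body": {"twist": [[0,0,-0.08]], "xyz": [[0,0,0]], "fingers": [0.1]}}

```text
time: 12.92
tool_pos: [0.5824, -0.051, 0.2048]
tool_rot: [0.623, 0.334, 0.623, -0.334]
contact_force: [-3.2, 0.4, 3.8]
gripper_width: 0.404
```

```bash
python3 s.py
```

```text
t 12.93 pos [ 0.5824 -0.051   0.2048] jaw -0.984 F [-3.2  0.4  3.8] M [0.184 0.423 0.156] eff6 -0.352 j6 0.769 w 0.404
```

Request:
{"method": "servo_tool", "body": {"twist": [[0,0,-0.08]], "xyz": [[0,0,0]], "fingers": [0.1]}}

```text
time: 13.05
tool_pos: [0.5823, -0.051, 0.2048]
tool_rot: [0.609, 0.359, 0.609, -0.358]
contact_force: [-2.5, 0.2, 3.9]
gripper_width: 0.404
```

```bash
python3 s.py
```

```text
t 13.05 pos [ 0.5823 -0.051   0.2048] jaw -1.064 F [-2.5  0.2  3.9] M [0.22  0.427 0.211] eff6 -0.343 j6 0.849 w 0.404
```

Request:
{"method": "servo_tool", "body": {"twist": [[0,0,-0.08]], "xyz": [[0,0,0]], "fingers": [0.1]}}

```text
time: 13.18
tool_pos: [0.5823, -0.0509, 0.2048]
tool_rot: [0.594, 0.383, 0.595, -0.382]
contact_force: [-2.6, 1.2, 4.4]
gripper_width: 0.403
```

```bash
python3 s.py
```

```text
t 13.18 pos [ 0.5823 -0.0509  0.2048] jaw -1.144 F [-2.6  1.2  4.4] M [0.208 0.547 0.244] eff6 -0.335 j6 0.929 w 0.403
```

Request:
{"method": "servo_tool", "body": {"twist": [[0,0,-0.08]], "xyz": [[0,0,0]], "fingers": [0.1]}}

```text
time: 13.3
tool_pos: [0.5823, -0.0509, 0.2048]
tool_rot: [0.579, 0.406, 0.579, -0.406]
contact_force: [-3.0, 1.8, 4.3]
gripper_width: 0.402
```

```bash
python3 s.py; python3 avg.py 8
```

```text
t 13.3 pos [ 0.5823 -0.0509  0.2048] jaw -1.224 F [-3.   1.8  4.3] M [0.273 0.477 0.167] eff6 -0.326 j6 1.009 w 0.402
t 13.65 jaw -1.221 Mz [ 0.167 -0.1   -0.066 -0.001  0.009 -0.016 -0.005 -0.027] mean -0.0047 F [-3.4  2.6  4.7] e6 [-0.326  0.151  0.206  0.022 -0.022 -0.003  0.01   0.01 ] pos [ 0.5823 -0.0509  0.2048] w 0.405
```

Request:
{"method": "servo_tool", "body": {"twist": [[0,0,0],[0,0,0],[0,0,0],[0,0,0.18],[0,0,0.18],[0,0,0.18],[0,0,0.18],[0,0,0.18]], "xyz": [[0,0,0],[0,0,0],[0,0,0],[-0.02,0.08,0],[0,0,0],[0,0,0],[0,0,0],[0,0,0]], "fingers": [1,1,1,1,1,1,1,1]}}

```text
time: 14.7
tool_pos: [0.5822, -0.0508, 0.2043]
tool_rot: [0.698, 0.112, 0.698, -0.112]
contact_force: [0.4, -0.7, 0.6]
gripper_width: 1.001
```

Request:
{"method": "servo_tool", "body": {"twist": [[0,0,0.18],[0,0,0.18],[0,0,0],[0,0,0],[0,0,0]], "xyz": [[0,0,0],[0,0,0],[0,0,-1.5],[0,0,-1.4],[0,0,0]], "fingers": [1,1,1,1,1]}}

```text
time: 15.32
tool_pos: [0.5806, -0.0504, 0.1726]
tool_rot: [0.705, -0.012, 0.709, 0.013]
contact_force: [0.8, 0.8, -0.2]
gripper_width: 1.0
```

```bash
python3 s.py;python3 look.py w7 | tail -4
```

```text
t 15.32 pos [ 0.5806 -0.0504  0.1726] jaw 0.036 F [ 0.8  0.8 -0.2] M [0.021 0.012 0.054] eff6 0.011 j6 -0.25 w 1.0
(np.float64(287.2057574250696), np.float64(358.90776335169977))
(np.float64(286.92352527684517), np.float64(288.536926216826))
knob_grip [{'extent': [293.4, 324.1, 122.6, 83.1], 'score': 0.82}]
lock_ring [{'extent': [291.2, 275.4, 125.3, 92.9], 'score': 0.86}]
```

View pics/w7.png

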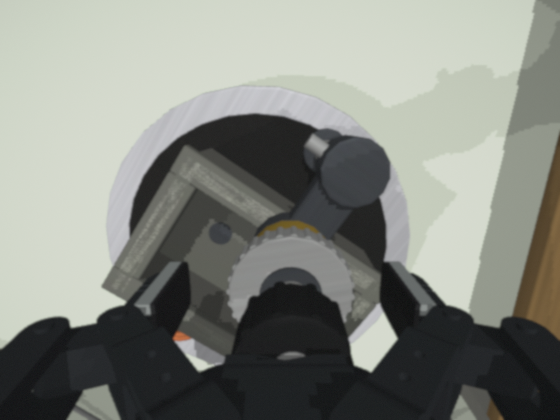

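Request:
{"method": "servo_tool", "body": {"twist": [[0,0,0],[0,0,0],[0,0,0],[0,0,0],[0,0,0],[0,0,0]], "xyz": [[0.1,0,0],[0,0,0],[0,0,0],[0,0,0],[0,0,0],[0,0,0]], "fingers": [1,0.8,0.6,0.4,0.3,0.3]}}

```text
time: 16.23
tool_pos: [0.583, -0.0507, 0.1762]
tool_rot: [0.707, -0.013, 0.707, 0.013]
contact_force: [-3.8, 1.0, 5.5]
gripper_width: 0.585
```

```bash
python3 s.py
```

```text
t 16.23 pos [ 0.583  -0.0507  0.1762] jaw 0.037 F [-3.8  1.   5.5] M [ 0.088  0.712 -0.033] eff6 -0.001 j6 -0.251 w 0.585
```

Request:
{"method": "servo_tool", "body": {"twist": [[0,0,-0.1],[0,0,-0.1],[0,0,-0.1],[0,0,-0.1],[0,0,-0.1],[0,0,-0.08],[0,0,-0.08]], "xyz": [[0,0,-0.02],[0,0,-0.02],[0,0,-0.02],[0,0,-0.02],[0,0,-0.02],[0,0,-0.015],[0,0,-0.015]], "fingers": [0.3,0.3,0.3,0.3,0.3,0.3,0.3]}}

```text
time: 17.1
tool_pos: [0.583, -0.0507, 0.175]
tool_rot: [0.673, 0.217, 0.673, -0.218]
contact_force: [-3.4, 0.5, 4.8]
gripper_width: 0.581
```

```bash
python3 s.py
```

```text
t 17.1 pos [ 0.583  -0.0507  0.175 ] jaw -0.625 F [-3.4  0.5  4.8] M [0.132 0.764 0.017] eff6 -0.444 j6 0.412 w 0.581
```

Request:
{"method": "servo_tool", "body": {"twist": [[0,0,-0.08]], "xyz": [[0,0,-0.015]], "fingers": [0.3]}}

```text
time: 17.23
tool_pos: [0.583, -0.0507, 0.1749]
tool_rot: [0.664, 0.244, 0.664, -0.244]
contact_force: [-4.2, 0.1, 7.2]
gripper_width: 0.583
```

```bash
python3 s.py
```

```text
t 17.23 pos [ 0.583  -0.0507  0.1749] jaw -0.705 F [-4.2  0.1  7.2] M [0.126 0.781 0.124] eff6 -0.408 j6 0.492 w 0.583
```

Request:
{"method": "servo_tool", "body": {"twist": [[0,0,-0.08]], "xyz": [[0,0,-0.015]], "fingers": [0.3]}}

```text
time: 17.35
tool_pos: [0.583, -0.0506, 0.1748]
tool_rot: [0.653, 0.271, 0.653, -0.271]
contact_force: [-3.4, -0.4, 6.5]
gripper_width: 0.585
```

```bash
python3 s.py
```

```text
t 17.35 pos [ 0.583  -0.0506  0.1748] jaw -0.785 F [-3.4 -0.4  6.5] M [0.185 0.855 0.223] eff6 -0.36 j6 0.572 w 0.585
```

Request:
{"method": "servo_tool", "body": {"twist": [[0,0,-0.08]], "xyz": [[0,0,-0.015]], "fingers": [0.3]}}

```text
time: 17.48
tool_pos: [0.583, -0.0506, 0.1748]
tool_rot: [0.642, 0.296, 0.642, -0.296]
contact_force: [-4.5, 0.9, 7.0]
gripper_width: 0.588
```

```bash
python3 s.py
```

```text
t 17.48 pos [ 0.583  -0.0506  0.1748] jaw -0.865 F [-4.5  0.9  7. ] M [0.167 0.861 0.208] eff6 -0.316 j6 0.651 w 0.588
```

Request:
{"method": "servo_tool", "body": {"twist": [[0,0,-0.08]], "xyz": [[0,0,-0.015]], "fingers": [0.3]}}

```text
time: 17.6
tool_pos: [0.583, -0.0506, 0.1747]
tool_rot: [0.63, 0.322, 0.63, -0.322]
contact_force: [-5.6, 0.2, 8.1]
gripper_width: 0.585
```

```bash
python3 s.py
```

```text
t 17.6 pos [ 0.583  -0.0506  0.1747] jaw -0.945 F [-5.6  0.2  8.1] M [0.185 0.923 0.333] eff6 -0.232 j6 0.731 w 0.585
```

Request:
{"method": "servo_tool", "body": {"twist": [[0,0,-0.08]], "xyz": [[0,0,-0.01]], "fingers": [0.3]}}

```text
time: 17.73
tool_pos: [0.583, -0.0506, 0.1747]
tool_rot: [0.616, 0.347, 0.616, -0.347]
contact_force: [-5.4, 0.3, 8.2]
gripper_width: 0.583
```

```bash
python3 s.py
```

```text
t 17.73 pos [ 0.583  -0.0506  0.1747] jaw -1.025 F [-5.4  0.3  8.2] M [0.246 0.967 0.375] eff6 -0.147 j6 0.811 w 0.583
```

Request:
{"method": "servo_tool", "body": {"twist": [[0,0,-0.08]], "xyz": [[0,0,-0.015]], "fingers": [0.3]}}

```text
time: 17.85
tool_pos: [0.583, -0.0506, 0.1746]
tool_rot: [0.602, 0.371, 0.602, -0.371]
contact_force: [-5.0, 0.5, 7.5]
gripper_width: 0.586
```

```bash
python3 s.py
```

```text
t 17.85 pos [ 0.583  -0.0506  0.1746] jaw -1.104 F [-5.   0.5  7.5] M [0.262 0.976 0.456] eff6 -0.087 j6 0.891 w 0.586
```

Request:
{"method": "servo_tool", "body": {"twist": [[0,0,-0.08]], "xyz": [[0,0,-0.015]], "fingers": [0.3]}}

```text
time: 17.98
tool_pos: [0.583, -0.0506, 0.1746]
tool_rot: [0.587, 0.395, 0.587, -0.395]
contact_force: [-5.9, 0.3, 9.4]
gripper_width: 0.586
```

```bash
python3 s.py
```

```text
t 17.98 pos [ 0.583  -0.0506  0.1746] jaw -1.184 F [-5.9  0.3  9.4] M [0.243 1.063 0.506] eff6 -0.013 j6 0.971 w 0.586
```

Request:
{"method": "servo_tool", "body": {"twist": [[0,0,-0.08],[0,0,-0.08]], "xyz": [[0,0,-0.015],[0,0,-0.01]], "fingers": [0.3,0.3]}}

```text
time: 18.23
tool_pos: [0.583, -0.0506, 0.1745]
tool_rot: [0.553, 0.44, 0.553, -0.44]
contact_force: [-5.6, 0.7, 9.5]
gripper_width: 0.583
```

```bash
python3 s.py
```

```text
t 18.23 pos [ 0.583  -0.0506  0.1745] jaw -1.344 F [-5.6  0.7  9.5] M [0.26  0.93  0.639] eff6 0.135 j6 1.13 w 0.583
```

Request:
{"method": "servo_tool", "body": {"twist": [[0,0,-0.08]], "xyz": [[0,0,-0.015]], "fingers": [0.3]}}

```text
time: 18.35
tool_pos: [0.583, -0.0506, 0.1744]
tool_rot: [0.535, 0.462, 0.535, -0.462]
contact_force: [-6.9, 0.0, 9.6]
gripper_width: 0.586
```

```bash
python3 s.py
```

```text
t 18.35 pos [ 0.583  -0.0506  0.1744] jaw -1.423 F [-6.9  0.   9.6] M [0.329 1.081 0.746] eff6 0.203 j6 1.21 w 0.586
```

Request:
{"method": "servo_tool", "body": {"twist": [[0,0,0],[0,0,0],[0,0,0],[0,0,0],[0,0,0],[0,0,0],[0,0,0],[0,0,0]], "xyz": [[0,0,0],[0,0,0],[0,0,0],[0,0,2.5],[0,0,4],[0,0,4],[0,0,3.5],[0,0,0]], "fingers": [1,1,1,1,1,1,1,1]}}

```text
time: 19.35
tool_pos: [0.5847, -0.0509, 0.3169]
tool_rot: [0.538, 0.463, 0.533, -0.46]
contact_force: [0.5, 0.2, 0.8]
gripper_width: 1.001
```

```bash
python3 s.py;python3 look.py w8 | tail -4; python3 - <<'E'
from h import *
im=vision.grab_frame("scene"); cv2.imwrite("pics/s8.png",im[:,:,::-1])
im=vision.grab_frame("top"); t=im[:,:,::-1]; t0=cv2.imread("pics/top0.png")
cv2.imwrite("pics/t8c.png",np.hstack([cv2.resize(x[140:260,260:380],None,fx=3.2,fy=3.2,interpolation=cv2.INTER_CUBIC) for x in(t0,t)]))
E
```

```text
t 19.35 pos [ 0.5847 -0.0509  0.3169] jaw -1.423 F [0.5 0.2 0.8] M [ 0.059 -0.03   0.01 ] eff6 0.0 j6 1.209 w 1.001
(np.float64(282.9719059944942), np.float64(223.3236159950515))
(np.float64(283.0797339460879), np.float64(208.87868924269065))
knob_grip [{'extent': [286.2, 219.8, 48.7, 49.6], 'score': 0.87}]
lock_ring [{'extent': [283.9, 199.9, 59.7, 48.5], 'score': 0.81}]
```

View pics/w8.png

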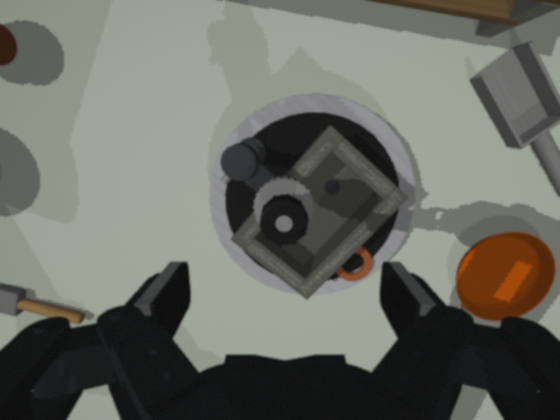

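View pics/t8c.png

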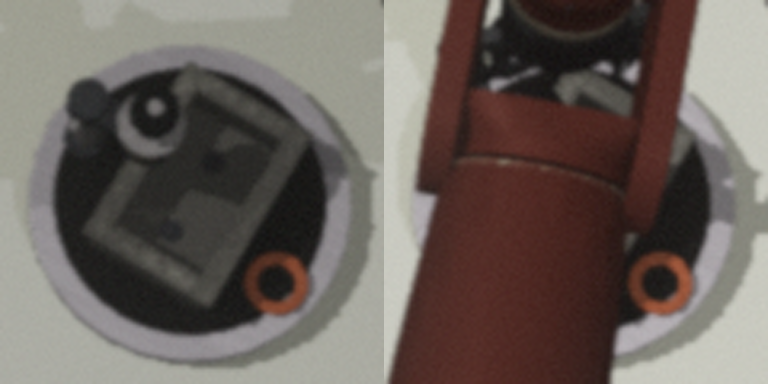

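```bash
python3 - <<'E'
from h import *
import pickle
C={n:cam("wrist",pickle.load(open(f"pics/{n}.pkl","rb"))) for n in("w1","w8")}
for p,q in (((352.5,142),(331,127)),((220,218.75),(233,240)),((273,299),(307,297))):
    print(atz(ray(C["w1"],*p),.112).round(4),atz(ray(C["w8"],*q),.112).round(4))
E
```

```text
[ 0.6587 -0.0904  0.112 ] [ 0.6573 -0.091   0.112 ]
[ 0.5185 -0.0009  0.112 ] [ 0.516 -0.002  0.112]
[ 0.4551 -0.0988  0.112 ] [ 0.4556 -0.0991  0.112 ]
```

The pot's corners are where they were to within 1–2.5 mm, which is about the measuring error. The wire coil hasn't moved either. The gripper is clear, so I'm handing the job in.

```bash
python3 -c "
from plant import job; print(job.job_done())"
```

```text
the job is handed in; nothing more can be done
None
```

I loosened the lock ring, wound the foot down until it was snug on the pot's rim, did the ring up firmly again and let go. The job was handed in at about 20 s of the 72 s.

- **Loosening:** I turned the ring about 1.16 rad counter-clockwise. It then turned freely.
- **Foot:** I turned the knob about 2.0 rad clockwise. The foot touched the rim about 0.6 rad before the end. The last-joint torque puts the force at about 37 N. The noisier wrist torque suggests about 44 N. The two disagree a little, but both are well inside the 15 to 70 N range.
- **Lock ring:** I tightened it clockwise until the torque while turning was 0.75 N m, which is about 60 N. I could not re-measure the foot force once the ring was locked.
- **Final look:** The gripper was open and about 8 cm above the knob, with the wrist force near zero. The pot's corners matched the earlier picture to within 1–2.5 mm, about my measuring error. The wire coil looked unmoved. The arm blocked part of the top camera's view of the pot, so I relied on the wrist picture for this check. I did not compare the other bystanders before and after, but the arm never came near them.

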